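# Wedge the short foot so the box stops rocking

## Task

The shallow wooden box waiting for its second hinge rocks on the bench because one of its four feet is too short. With the fingertips, push the loose tapered wedge along the bench, thin end first, under that short foot until it is snug, but not so hard that it jacks up or shoves the box; then press down firmly on the lid corner above that foot to prove that the box no longer rocks, and take the hand away. Lift neither the wedge nor the box, keep the box where it stands, and leave the other things on the bench alone.

Things in the scene. Friction and masses are not known exactly. Their poses are not given: they have to be found in the camera images.
- box: The rocking box: closed hardwood box, lid 184 x 264 mm (x by y), 72 mm high, 2.4 kg, loose on the bench. Origin on the bench plane under its centre; at yaw 0 x points away from the robot and y to the robot's left, along the long side; z up. Four square block feet 20 x 20 mm stand at (+-75, +-115) mm; the bottom between them is 20 mm above the bench. The foot at (+75, +115) is the short one.
- short_foot (a point): Centre of the underside of the short foot (20 x 20 mm, its sides along the box's x and y). At rest the box stands level on the three good feet and this foot hangs 5 to 9 mm clear of the bench, different each time.
- lid_corner (a point): Point on top of the lid, 72 mm above the bench, straight above the short foot and 17 mm in from two lid edges: the place to press. Unwedged, 3 to 6 N here rocks the foot down on to the bench, about the diagonal through the two neighbouring feet; let go, it rocks back. A test press wants clearly more, about 10 N; firmly wedged, the corner then gives less than 1 mm.
- wedge: Loose wooden wedge lying flat on the bench: 120 mm long, 36 mm wide, flat underneath, top sloping evenly from 16 mm thick at the butt to 2 mm at the thin end; 36 g. Origin at the centre of its underside; x points along it to the thin end (x = +60 mm; butt face at x = -60 mm), z up. It lies off the box's +y side, thin end roughly towards the short foot but seldom in line with it.
- thin_end (a point): Middle of the wedge's thin end, 1 mm above its underside.
- butt_end (a point): Centre of the wedge's butt face (36 mm wide, 16 mm high), 8 mm above its underside: where to push. It slides almost freely (about 0.3 N) until its slope meets the foot; from there the push rises by 2 to 3 N for each mm of travel. 4 to 6 N is snug; beyond about 8 N the box begins to be jacked up or shoved along. Left alone it stays put and does not slip back.
- strip: Bystander: flat packing strip of the same wood, 120 x 36 mm (x by y) and an even 12 mm thick, no taper. Origin at the centre of its underside.
- hinge: Bystander: brass butt hinge lying open and flat, 60 x 65 mm (x by y), 9 mm high at the knuckle. Origin at the centre of its underside.
- hasp: Bystander: steel slotted hasp plate, 35 x 92 mm (x by y), 8 mm high at the knuckle. Origin near the centre of its underside.
- gauge: Bystander: marking gauge standing on its head; stem 200 mm along x, head 28 x 60 mm, 68 mm high with its thumbscrew. Origin at the centre of its underside.
- bradawl: Bystander: bradawl with turned red handle lying along x, 146 mm long, 29 mm high; blade to +x. Origin at its underside near the middle.
- pencil: Bystander: flat carpenter's pencil, 180 mm along x, 13 mm wide, 8 mm high. Origin at the centre of its underside.
- jar: Bystander: standing screw jar, 60 mm across, 70 mm high. Origin at the centre of its underside.

How it is judged:
By the outcome, as a careful person would: the job done as asked, in the order asked, and still so for the second after the job is handed in, with the robot touching nothing.
It also fails if it takes over 72 s, if anything falls off the work surface, if the arm or the gripper's body presses on something with over 40 N, if the wrist force passes 120 N, or if a joint passes its speed limit or range.

## Robot

A 6-joint arm with a two-finger parallel gripper is mounted at the origin on the work surface. World frame = base frame: x ahead of the robot, y to its left, z up, the work surface at z = 0. Lengths are in mm, angles in rad, forces in N, time in s.
With the tool pointing down it reaches from about 350 to 775 mm from the base axis. Payload 7.3 kg.
Tool frame: the origin (TCP) lies at the very end of the fingers, on their centre line; the grasp point (between the pads) lies 19 mm behind it (bot.tcp_to_grasp is the distance from the TCP to the grasp point, in mm); z points along the fingers, y is the direction in which the jaws open and shut (so a half turn about z gives the same grasp; the last joint's range is limited). The gripper opens to 92 mm and grips with 3 to 60 N. Pads are 19 mm wide; open, the fingers measure 130 mm over their backs; the gripper's body (75 mm by 190 mm) begins 47 mm behind the grasp point.
Start: joints at [-1.375, 0.342, 1.524, -0, 1.275, -0.146], TCP at [175.994, -494.642, 226.741] pointing down, gripper open.
Joint ranges: [-2.53, 2.53], [-0.77, 2.02], [0.04, 2.7], [-1, 4.14], [0.28, 2.66], [-3.11, 3.11]. Speed limits (rad/s): [2.57, 2.57, 3.14, 3.14, 3.14, 3.14].

## Interface

Orientations are given as [roll, pitch, yaw] about the fixed x, y, z axes, in that order (R = Rz(yaw) Ry(pitch) Rx(roll)).
In Python, from plant import bot gives the robot as it stands. The module is installed in compiled form; this text tells all that it offers.
- The arm moves only by the tool carry_out, never from a script. Its argument "motion" is a list of rows, each a list of 5 numbers: the closure, from 0 (fully open) to 1 (shut), then the shift along the tool's x, y, z in mm, then the turn about the tool's z in degrees. In form: [[claw, dx, dy, dz, spin], ...]. A call has 1 to 10 rows; each row is the pose to reach, as a shift and turn from the pose measured when the call began, along the tool's axes at that moment; what a row does not reach only later rows make up. A row lasts 1/8 s, in which the tool goes at most 62.5 mm and 10.7 degrees, less where a joint would pass 70% of its speed; a pose out of reach is approached as far as the arm can. A call with a gripper value outside its range is refused whole. The fingers move at their own pace and stop on an object; the grip force is fixed at half the most. Time passes only in rows, so rows that repeat a pose let the fingers close. It gives the time, the measured TCP pose, the force and the opening at its end, in the units of the state.
- bot.get_obs(): the state, without advancing time (a new reading comes with each control period).
- bot.capture(name): name is "scene" or "top" or "wrist"; returns a dict with "color" (384x512x3 uint8, red, green, blue), "depth" (384x512 float32, mm along the optical axis (not along the pixel's ray), 0 where there is no reading), "K" (3x3 intrinsics, pixels), "camera_from_world" (4x4, takes a point from world to camera coordinates). Camera axes: x right, y down, z forward; pixel columns grow to the right and rows downward; lengths in mm; the calibration is good to about 2 mm. A picture is of the moment at which its call begins.
- bot.close_job(): hands the job in, once; it reports no verdict.
The state is a dict: "time": time; "joint_positions": joint angles; "dq": joint speeds; "tau": joint torques, N m; "tool_pos": TCP position; "tcp_rot": TCP orientation; "contact_force": force on the tool from outside, world axes, zero at the start; "moment": the same for the moment, N m; "grip_width": finger opening in mm.
Only numpy, scipy, OpenCV 4.12 (cv2) and the standard library are available. Lean on these libraries where they do the work, as an engineer would, in place of code of your own. Each camera call takes 0.05 s, during which the arm holds its last target.

## Working session

There is one attempt and no reset: what is moved stays moved. The work goes in short steps, Python scripts to look and compute and a tool call to move; the robot and the scene stay as the last step left them, time stands still between calls to the robot, and variables do not carry over. Pictures are saved under pics/ and viewed, and the job is handed in when it is done.

Besides the shell and the picture viewer there is one more tool, called after "Emit:" by a JSON object that holds its "method" and its "body". carry_out: Moves the arm, as the interface text tells. Its arguments: {"type":"object","properties":{"motion":{"type":"array","items":{"type":"array","items":{"type":"number"}}}},"required":["motion"]}

```bash
mkdir -p pics; cat > h.py <<'E'
import numpy as np,cv2
from plant import bot
def save(c,n): cv2.imwrite('pics/'+n,cv2.cvtColor(c['color'],cv2.COLOR_RGB2BGR))
def ray(c,u,v,z):
    T=np.linalg.inv(c['camera_from_world']);d=T[:3,:3]@(np.linalg.inv(c['K'])@[u,v,1]);o=T[:3,3]
    return o+d*(z-o[2])/d[2]
def cloud(c):
    D=c['depth'];v,u=np.mgrid[:D.shape[0],:D.shape[1]];K=c['K']
    P=np.stack([(u-K[0,2])/K[0,0]*D,(v-K[1,2])/K[1,1]*D,D],-1)
    T=np.linalg.inv(c['camera_from_world']);W=P@T[:3,:3].T+T[:3,3];W[D==0]=np.nan
    return W
E
python3 - <<'E'
from h import *
for n in ['scene','top','wrist']:
    c=bot.capture(n);save(c,n+'0.png');np.savez(n+'0.npz',**c)
    T=np.linalg.inv(c['camera_from_world']);print(n,T[:3,3].round(),T[:3,2].round(2))
print(bot.get_obs())
E
```

```text
scene [ 958. -623.  925.] [-0.37  0.54 -0.75]
top [ 368.   -3. 1123.] [ 0.18  0.   -0.98]
wrist [ 256. -466.  384.] [-0.29 -0.1  -0.95]
{'time': 0.15, 'joint_positions': array([-1.37503131e+00,  3.42543607e-01,  1.52476113e+00, -2.11462773e-05,
        1.27538938e+00, -1.45996423e-01]), 'dq': array([ 1.31415291e-03, -5.85373626e-03, -2.32188692e-04, -1.03219225e-03,
       -4.11386053e-04,  7.97817923e-05]), 'tau': array([ 1.19402514e-03, -4.31469798e+01, -2.44353515e+01,  7.18470477e-02,
        5.37835888e-02, -8.87195188e-05]), 'tool_pos': array([ 175.91259778, -494.34729991,  226.22723684]), 'tcp_rot': array([-3.14049996e+00, -1.40231195e-04,  3.41767531e-01]), 'contact_force': array([-0.02134902, -0.05605946,  0.35443208]), 'moment': array([-0.01998438, -0.07188383,  0.07659674]), 'grip_width': 91.73926272584457}
```

```bash
python3 -c "
import cv2,numpy as np
for n in ['top','scene']:
    cv2.imwrite(f'pics/{n}0b.png',cv2.resize(cv2.imread(f'pics/{n}0.png'),(800,600)))"
```

```text
(no output)
```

View pics/top0.png

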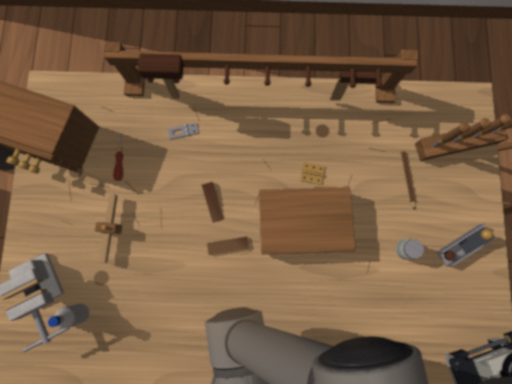

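View pics/scene0.png

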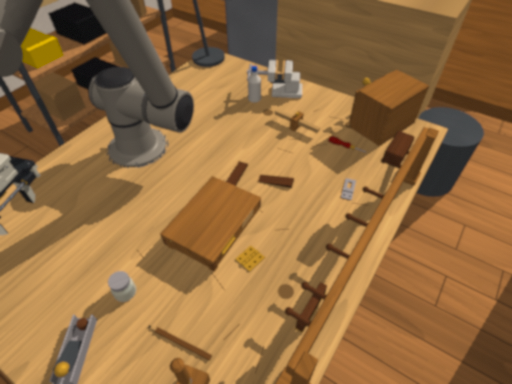

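```bash
python3 - <<'E'
from h import *
c=dict(np.load('top0.npz'));W=cloud(c)
im=c['color'];cv2.imwrite('pics/topcrop.png',cv2.cvtColor(cv2.resize(im[160:280,180:380],None,fx=4,fy=4,interpolation=cv2.INTER_CUBIC),cv2.COLOR_RGB2BGR))
b=W[160:280,180:380]
print('bench',np.nanmedian(W[270:300,200:400,2]))
# pieces: dark
g=im.astype(int).sum(2)
m=np.zeros(g.shape,np.uint8);m[170:265,195:257]=(g[170:265,195:257]<300)
n,l,s,_=cv2.connectedComponentsWithStats(m)
for i in range(1,n):
    if s[i,4]<100: continue
    q=l==i;pts=W[q];r=cv2.minAreaRect(pts[:,:2].astype(np.float32));print(s[i],r)
    ctr=pts[:,:2].mean(0);u=np.linalg.svd(pts[:,:2]-ctr,full_matrices=False)[2][0]
    t=(pts[:,:2]-ctr)@u;print(ctr,u,t.min(),t.max())
    for a in range(-60,60,15):
        k=(t>=a)&(t<a+15);print(a,k.sum(),np.median(pts[k,2]).round(1) if k.any() else None)
top=(W[...,2]>62)&(W[...,2]<85);top[:,:240]=0;top[:,370:]=0;top[:170]=0;top[270:]=0
print(cv2.minAreaRect(W[top][:,:2].astype(np.float32)),np.median(W[top][:,2]),W[top][:,:2].min(0),W[top][:,:2].max(0))
E
```

```text
bench -0.24109700407893797
[202 182  22  40 588] ((537.7969360351562, 127.3139419555664), (123.70246887207031, 51.12541198730469), 18.915878295898438)
[537.5546336  129.60767862] [-0.96201295 -0.2730038 ] -60.71792061678751 62.49263534352711
-60 58 14.7
-45 80 12.5
-30 85 10.8
-15 78 8.9
0 77 7.5
15 70 6.5
30 67 4.0
45 62 2.4
[207 236  46  20 607] ((401.85882568359375, 75.4559326171875), (43.67887878417969, 128.4780731201172), 12.674482345581055)Traceback (most recent call last):
  File "<stdin>", line 13, in <module>
    u, s, vh = gufunc(a, signature=signature)
               ~~~~~~^^^^^^^^^^^^^^^^^^^^^^^^
    raise LinAlgError("SVD did not converge")
numpy.linalg.LinAlgError: SVD did not converge
```

View pics/topcrop.png

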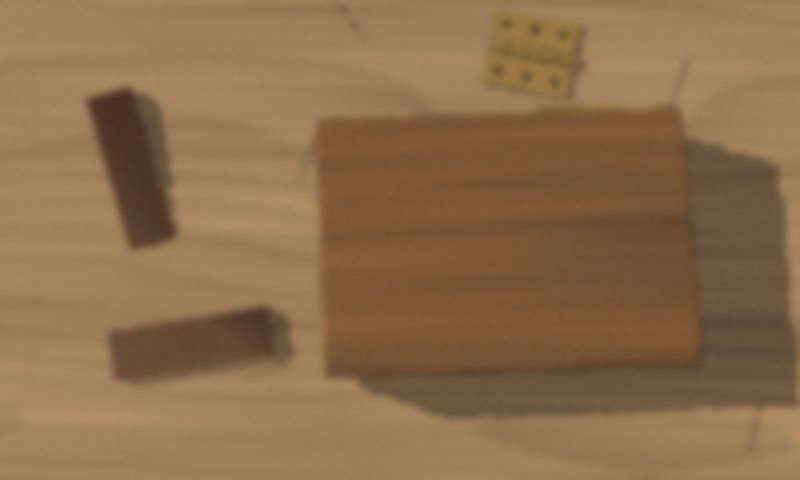

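```bash
python3 - <<'E'
from h import *
for cam in ['top','scene']:
    c=dict(np.load(cam+'0.npz'));W=cloud(c)
    for ctr,lo in [((537.5,129.6),0),((402,75.5),0)]:
        q=(np.abs(W[...,0]-ctr[0])<75)&(np.abs(W[...,1]-ctr[1])<75)&(W[...,2]>1.5)&(W[...,2]<25)
        g=c['color'].astype(int).sum(2);q&=g<300
        d=np.hypot(W[...,0]-ctr[0],W[...,1]-ctr[1]);q&=d<70
        pts=W[q];ct=pts[:,:2].mean(0);u=np.linalg.svd(pts[:,:2]-ct,full_matrices=False)[2][0]
        t=(pts[:,:2]-ct)@u
        print(cam,len(pts),ct,u,t.min(),t.max(),cv2.minAreaRect(pts[:,:2].astype(np.float32)))
        print([(a,np.median(pts[(t>=a)&(t<a+15),2]).round(1)) for a in range(-60,60,15)])
    q=(np.abs(W[...,2]-72)<8)&(abs(W[...,1]+90)<200)&(abs(W[...,0]-440)<150)
    P=W[q];
    n,l,s,_=cv2.connectedComponentsWithStats(q.astype(np.uint8));i=1+s[1:,4].argmax();P=W[l==i]
    print('box',len(P),cv2.minAreaRect(P[:,:2].astype(np.float32)),np.median(P[:,2]))
    A=np.c_[P[:,:2],np.ones(len(P))];print(np.linalg.lstsq(A,P[:,2],rcond=None)[0])
    # refined via contour ray at z=72
    cn=max(cv2.findContours((l==i).astype(np.uint8),0,1)[0],key=cv2.contourArea)[:,0]
    r=np.array([ray(c,*p,72)[:2] for p in cn],np.float32);print(cv2.minAreaRect(r),cv2.boxPoints(cv2.minAreaRect(r)).round(1).tolist())
E
```

```text
top 477 [537.18986838 132.09741672] [-0.94663623 -0.32230397] -56.53048250632135 62.17424911824802 ((535.7930297851562, 127.65218353271484), (119.24034118652344, 47.17180252075195), 19.97426414489746)
[(-60, np.float64(15.5)), (-45, np.float64(13.5)), (-30, np.float64(11.4)), (-15, np.float64(10.0)), (0, np.float64(7.9)), (15, np.float64(6.7)), (30, np.float64(4.6)), (45, np.float64(3.1))]
top 527 [404.43278758  79.11077609] [ 0.17792523 -0.98404401] -61.748507049839525 71.14161508261405 ((404.09271240234375, 74.18273162841797), (40.27142333984375, 132.78663635253906), 10.917192459106445)
[(-60, np.float64(11.6)), (-45, np.float64(12.5)), (-30, np.float64(11.8)), (-15, np.float64(12.2)), (0, np.float64(11.4)), (15, np.float64(11.9)), (30, np.float64(12.1)), (45, np.float64(11.5))]
box 6042 ((482.656005859375, -143.54788208007812), (187.58641052246094, 264.56549072265625), 3.571931838989258) 71.66822316578453
[5.44826456e-04 2.48589421e-04 7.14137231e+01]
((481.8663330078125, -142.83154296875), (186.2252960205078, 263.122802734375), 3.5757994651794434) [[380.70001220703125, -17.299999
[... 618 characters left out ...]
8 ((405.01611328125, 83.24575805664062), (36.4876708984375, 112.89498138427734), 10.821798324584961)
[(-60, np.float64(10.0)), (-45, np.float64(10.3)), (-30, np.float64(10.0)), (-15, np.float64(9.9)), (0, np.float64(10.1)), (15, np.float64(9.6)), (30, np.float64(9.6)), (45, np.float64(10.7))]
box 4510 ((480.4518737792969, -143.4374542236328), (186.13729858398438, 266.0945739746094), 3.656975507736206) 70.1793521113097
[4.50171202e-04 1.33565062e-03 7.01547817e+01]
((483.70050048828125, -145.76959228515625), (186.1081085205078, 265.4953308105469), 3.521467685699463) [[382.70001220703125, -19.0], [399.0, -284.0], [584.7000122070312, -272.6000061035156], [568.4000244140625, -7.599999904632568]]
```

Emit:
{"method": "carry_out", "body": {"motion": [[0, 50, -42, 0, 0], [0, 100, -85, 0, 0], [0, 150, -127, 0, 0], [0, 200, -170, 0, 0], [0, 250, -212, 0, 0], [0, 300, -254, 0, 0], [0, 350, -297, 0, 0], [0, 400, -339, 0, 0], [0, 450, -381, 0, 0], [0, 500, -424, 0, 0]]}}

```text
time: 1.4
tool_pos: [490.2, 48.0, 226.7]
tcp_rot: [-3.141, -0.0, 0.342]
contact_force: [1.2, -1.5, 0.7]
grip_width: 91.7
```

```bash
cat >> h.py <<'E'
def rel(x,y,z,yawdeg):
    o=bot.get_obs();p=o['tool_pos'];s=o['tcp_rot'][2];d=np.array([x,y,z])-p
    print('t',round(o['time'],2),'pos',p.round(1),'rot',np.degrees(o['tcp_rot']).round(1),'F',o['contact_force'].round(1),'w',round(o['grip_width'],1))
    dy=(np.degrees(s)-yawdeg+180)%360-180
    print('move',round(d[0]*np.cos(s)+d[1]*np.sin(s),1),round(d[0]*np.sin(s)-d[1]*np.cos(s),1),round(-d[2],1),'spin',round(dy,1))
E
python3 - <<'E'
from h import *
rel(537,128,150,18.6)
# better wedge edges from top colour image
for cam in ['top','scene']:
    c=dict(np.load(cam+'0.npz'));W=cloud(c);g=c['color'].astype(int).sum(2)
    q=((np.hypot(W[...,0]-537,W[...,1]-128)<80)&(g<300)).astype(np.uint8)
    n,l,s,_=cv2.connectedComponentsWithStats(q);i=1+s[1:,4].argmax()
    cn=max(cv2.findContours((l==i).astype(np.uint8),0,1)[0],key=cv2.contourArea)[:,0]
    ap=cv2.approxPolyDP(cn,3,True)[:,0]
    for p in ap: print(cam,p,ray(c,*p,0)[:2].round(),ray(c,*p,2)[:2].round(),ray(c,*p,16)[:2].round(),g[p[1],p[0]])
c=bot.capture('wrist');save(c,'w1.png');np.savez('w1.npz',**c)
E
```

```text
t 1.4 pos [490.2  48.  226.7] rot [-180.    -0.    19.6] F [ 1.2 -1.5  0.7] w 91.7
move 70.9 -59.7 76.7 spin 1.0
top [202 184] [589. 168.] [589. 168.] [586. 165.] 296
top [212 221] [476. 132.] [476. 131.] [475. 130.] 293
top [223 219] [483.  99.] [483.  99.] [482.  97.] 287
top [218 185] [587. 119.] [587. 118.] [584. 117.] 297
scene [259 177] [477. 118.] [478. 117.] [485. 105.] 298
scene [260 182] [492. 100.] [493.  99.] [501.  88.] 281
scene [280 188] [564. 114.] [565. 113.] [571. 101.] 299
scene [291 187] [593. 139.] [594. 137.] [599. 126.] 284
scene [293 180] [583. 171.] [583. 169.] [589. 157.] 283
```

View pics/w1.png

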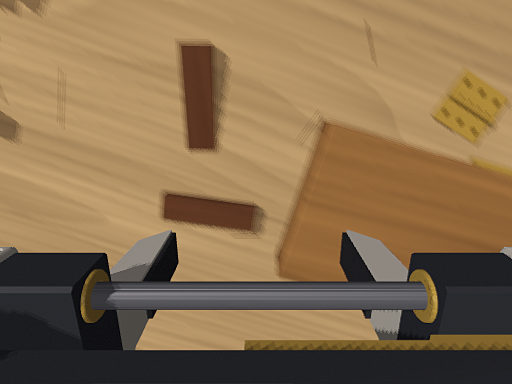

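```bash
cat >> h.py <<'E'
def wedge(c,ctr,R=80,thr=None):
    """mask of dark wedge; fit top surface points with 2 long edges"""
    W=cloud(c);im=c['color'];hsv=cv2.cvtColor(im,cv2.COLOR_RGB2HSV)
    return W,hsv
E
python3 - <<'E'
from h import *
c=bot.capture('wrist');save(c,'w2.png');np.savez('w2.npz',**c);o=bot.get_obs();print(o['tool_pos'],o['dq'].round(3))
W=cloud(c);hsv=cv2.cvtColor(c['color'],cv2.COLOR_RGB2HSV)
for p in [(200,60),(200,100),(202,140),(220,80),(240,60),(210,210),(165,200)]: print(p,hsv[p[1],p[0]],W[p[1],p[0]].round(1))
g=c['color'].astype(int).sum(2)
q=((np.hypot(W[...,0]-537,W[...,1]-128)<80)&(hsv[...,1]>130)&(g<300)).astype(np.uint8)
n,l,s,_=cv2.connectedComponentsWithStats(q);i=1+s[1:,4].argmax();print(s[i])
cn=max(cv2.findContours((l==i).astype(np.uint8),0,1)[0],key=cv2.contourArea)[:,0]
for p in cv2.approxPolyDP(cn,3,True)[:,0]: print(p,*[ray(c,*p,z)[:2].round(1) for z in (0,2,16)])
# lid corner
q=((abs(W[...,2]-72)<6)&(W[...,0]<650)).astype(np.uint8)
q[240:]=0
cn=max(cv2.findContours(q,0,1)[0],key=cv2.contourArea)[:,0]
for p in cv2.approxPolyDP(cn,4,True)[:,0]: print('box',p,ray(c,*p,72)[:2].round(1))
E
```

```text
[491.20846703  50.91049735 226.27746991] [-0.092 -0.035  0.066 -0.048  0.01  -0.083]
(200, 60) [ 11 164  92] [579.5 154.2  15.7]
(200, 100) [ 10 159  88] [538.8 143.3   9.4]
(202, 140) [ 11 167  90] [494.9 128.4   6.5]
(220, 80) [ 10 163  91] [567.3 127.7  13.7]
(240, 60) [ 18 112 182] [595.1 114.4   1.3]
(210, 210) [ 12 161  90] [414.1  92.7  11.9]
(165, 200) [ 17 112 180] [402.5 152.2   0. ]
[ 188   52   36  107 3390]
[188  52] [583.3 172.3] [583.2 171.9] [582.8 168.6]
[195 157] [470.4 131.3] [470.9 131.1] [474.6 129.3]
[223 158] [481.   98.1] [481.5  98. ] [484.8  97.5]
[221  53] [594.9 137. ] [594.8 136.7] [593.9 134.7]
box [298 238] [440.9  -9.7]
box [341 239] [455.8 -54.6]
box [341 232] [463.5 -51.1]
box [349 229] [469.8 -57.8]
box [377 239] [469.3 -91.8]
box [511 239] [ 519.2 -229.9]
box [511 182] [ 575.  -192.8]
box [338 131] [562.2  -3.2]
```

```bash
python3 - <<'E'
from h import *
rel(535,131,60,18.6)
E
```

```text
t 1.5 pos [491.2  50.9 226.3] rot [-1.799e+02 -1.000e-01  1.990e+01] F [ 0.3 -1.2 -0.1] w 92.0
move 68.5 -60.4 166.3 spin 1.3
```

Emit:
{"method": "carry_out", "body": {"motion": [[0, 35, -30, 40, 1], [0, 68, -60, 80, 1], [0, 68, -60, 125, 1], [0, 68, -60, 166, 1], [0, 68, -60, 166, 1], [0, 68, -60, 166, 1]]}}

```text
time: 2.25
tool_pos: [535.6, 130.6, 61.9]
tcp_rot: [-3.14, -0.003, 0.33]
contact_force: [-0.2, -0.3, 0.6]
grip_width: 91.7
```

```bash
python3 - <<'E'
from h import *
rel(535,131,4,18.6)
c=bot.capture('wrist');save(c,'w3.png');np.savez('w3.npz',**c)
W=cloud(c);hsv=cv2.cvtColor(c['color'],cv2.COLOR_RGB2HSV)
g=c['color'].astype(int).sum(2)
q=((np.hypot(W[...,0]-537,W[...,1]-128)<80)&(hsv[...,1]>130)&(g<300)).astype(np.uint8)
n,l,s,_=cv2.connectedComponentsWithStats(q);i=1+s[1:,4].argmax();print(s[i])
cn=max(cv2.findContours((l==i).astype(np.uint8),0,1)[0],key=cv2.contourArea)[:,0]
for p in cv2.approxPolyDP(cn,4,True)[:,0]: print(p,*[ray(c,*p,z)[:2].round(1) for z in (0,2,16)])
E
```

```text
t 2.25 pos [535.6 130.6  61.9] rot [-179.9   -0.2   18.9] F [-0.2 -0.3  0.6] w 91.7
move -0.5 -0.6 57.9 spin 0.3
[ 225  129   56  152 7594]
[230 129] [584.5 168.7] [584.8 168.6] [586.8 167.9]
[225 133] [580.8 171.1] [581.1 171. ] [583.3 170.2]
[231 278] [471.  132.5] [472.3 132.8] [481.5 134.4]
[275 280] [480.8  98.2] [482.   98.7] [490.6 102.5]
[280 131] [594.4 135.4] [594.6 135.6] [596.  137.1]
```

View pics/w3.png

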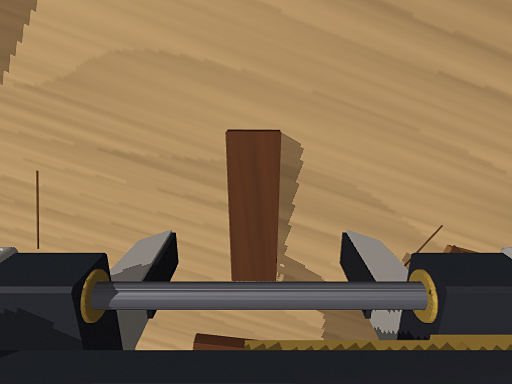

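Emit:
{"method": "carry_out", "body": {"motion": [[0, -1, -2, 30, 0], [0, -1, -2, 50, 0], [0, -1, -2, 57, 0], [0.3, -1, -2, 58, 0], [0.57, -1, -2, 58, 0], [0.57, -1, -2, 58, 0], [0.57, -1, -2, 58, 0], [0.57, -1, -2, 58, 0]]}}

```text
time: 3.3
tool_pos: [534.7, 132.4, 4.6]
tcp_rot: [-3.14, -0.005, 0.33]
contact_force: [0.1, 0.2, -0.4]
grip_width: 46.0
```

Emit:
{"method": "carry_out", "body": {"motion": [[0.58, 0, 0, 0, 0], [0.58, 0, 0, 0, 0], [0.58, 0, 0, 0, 0]]}}

```text
time: 3.68
tool_pos: [534.7, 132.5, 4.6]
tcp_rot: [-3.14, -0.005, 0.33]
contact_force: [0.6, 0.7, 0.8]
grip_width: 38.6
```

Emit:
{"method": "carry_out", "body": {"motion": [[0.58, 0, 0, 0, -7], [0.58, 0, 0, 0, -14], [0.58, 0, 0, 0, -22], [0.58, 0, 0, 0, -30], [0.58, 0, 0, 0, -38], [0.58, 0, 0, 0, -46], [0.58, 0, 0, 0, -54], [0.58, 0, 0, 0, -62], [0.58, 0, 0, 0, -69], [0.58, 0, 0, 0, -75]]}}

```text
time: 4.92
tool_pos: [534.7, 132.5, 4.6]
tcp_rot: [3.138, -0.003, 1.643]
contact_force: [0.6, -0.5, -0.1]
grip_width: 38.6
```

Emit:
{"method": "carry_out", "body": {"motion": [[0.58, 0, 0, 0, 0]]}}

```text
time: 5.05
tool_pos: [534.7, 132.4, 4.5]
tcp_rot: [3.138, -0.003, 1.642]
contact_force: [-0.2, -0.4, -0.3]
grip_width: 38.8
```

```bash
python3 - <<'E'
from h import *
rel(541,133,4,93.6)
c=bot.capture('wrist');save(c,'w4.png');np.savez('w4.npz',**c)
t=bot.capture('top');save(t,'t4.png')
W=cloud(c);hsv=cv2.cvtColor(c['color'],cv2.COLOR_RGB2HSV)
g=c['color'].astype(int).sum(2)
q=((np.hypot(W[...,0]-537,W[...,1]-150)<80)&(hsv[...,1]>130)&(g<300)).astype(np.uint8);q[280:]=0
n,l,s,_=cv2.connectedComponentsWithStats(q);i=1+s[1:,4].argmax();print(s[i])
cn=max(cv2.findContours((l==i).astype(np.uint8),0,1)[0],key=cv2.contourArea)[:,0]
for p in cv2.approxPolyDP(cn,4,True)[:,0]: print(p,*[ray(c,*p,z)[:2].round(1) for z in (0,2,16)],W[p[1],p[0]])
E
```

```text
t 5.05 pos [534.7 132.4   4.5] rot [179.8  -0.2  94.1] F [-0.2 -0.4 -0.3] w 38.8
move 0.1 6.3 0.5 spin 0.5
[ 223  140   89  140 9460]
[238 140] [519.9 191.3] [520.  191.6] [520.7 193.8] [520.0281249  191.60744434   1.78578365]
[223 279] [515.2 107.7] [515.3 109. ] [516.4 118.4] [515.66811214 111.89627846   6.33262183]
[286 279] [552.8 110.2] [552.5 111.5] [550.4 120.7] [551.76414091 114.84898965   7.07762016]
[311 154] [558.6 186.7] [558.2 187. ] [555.6 189.6] [555.54122146 189.66708587  16.15312912]
[304 148] [554.5 189.6] [554.2 189.9] [551.9 192.3] [554.2689493  189.82859791   1.52553974]
```

View pics/w4.png

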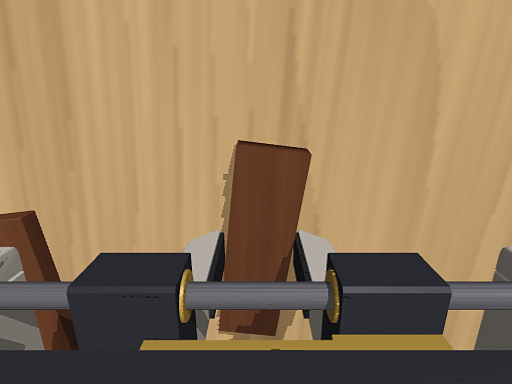

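View pics/t4.png

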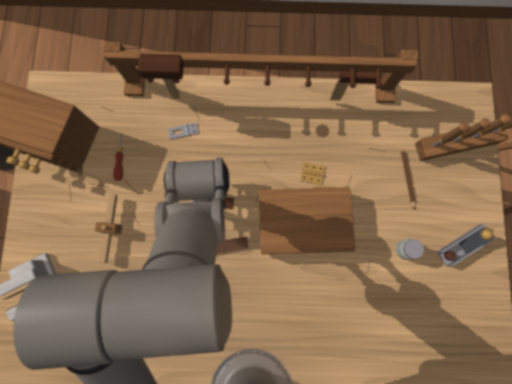

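Emit:
{"method": "carry_out", "body": {"motion": [[0.6, 0, 0, 0, 0], [0.6, 0, 0, 0, 0], [0.6, 0, 0, 0, 0], [0.6, 0, 2, 0, 0], [0.6, 0, 4, 0, 0], [0.6, 0, 6, 0, 0], [0.6, 0, 6, 0, 0]]}}

```text
time: 6.02
tool_pos: [541.0, 132.9, 4.6]
tcp_rot: [3.137, -0.003, 1.64]
contact_force: [0.0, -0.3, 0.2]
grip_width: 36.9
```

```bash
python3 - <<'E'
from h import *
rel(541,133,4,93.6)
c=bot.capture('wrist');save(c,'w5.png');np.savez('w5.npz',**c)
W=cloud(c);hsv=cv2.cvtColor(c['color'],cv2.COLOR_RGB2HSV)
g=c['color'].astype(int).sum(2)
q=((np.hypot(W[...,0]-541,W[...,1]-150)<80)&(hsv[...,1]>130)&(g<300)).astype(np.uint8);q[240:]=0
n,l,s,_=cv2.connectedComponentsWithStats(q);i=1+s[1:,4].argmax();print(s[i])
cn=max(cv2.findContours((l==i).astype(np.uint8),0,1)[0],key=cv2.contourArea)[:,0]
for p in cv2.approxPolyDP(cn,3,True)[:,0]: print(p,*[ray(c,*p,z)[:2].round(1) for z in (0,2,16)],W[p[1],p[0]])
E
```

```text
t 6.03 pos [541.  132.9   4.6] rot [179.8  -0.2  94. ] F [ 0.  -0.3  0.2] w 36.9
move 0.1 0.0 0.6 spin 0.4
[ 227  141   83   99 6873]
[236 141] [525.3 191.2] [525.4 191.5] [526.2 193.7] [525.48185992 191.8032787    3.87657067]
[227 239] [522.8 134.7] [522.9 135.8] [523.9 142.9] [523.50808025 140.01323534  10.39669356]
[293 239] [560.5 137.3] [560.2 138.3] [558.  145.1] [558.5304872  143.41175505  12.47776856]
[309 152] [563.7 188. ] [563.3 188.4] [560.8 190.9] [5.63678078e+02 1.88076926e+02 1.58447780e-01]
[298 147] [557.7 190.3] [557.4 190.6] [555.4 192.9] [557.57895725 190.37571905   0.60708554]
```

View pics/w5.png

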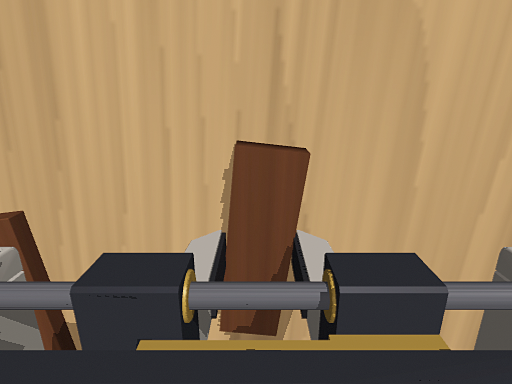

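Emit:
{"method": "carry_out", "body": {"motion": [[0.63, 0, 0, 0, 0], [0.63, 0, 0, 0, 0], [0.63, 0, 0, 0, 0], [0.63, 0, 0, 0, 0]]}}

```text
time: 6.58
tool_pos: [540.8, 132.9, 4.5]
tcp_rot: [3.137, -0.003, 1.64]
contact_force: [-0.3, -0.8, 0.2]
grip_width: 35.6
```

```bash
cat >> h.py <<'E'
def look(name,cx=541,cy=150,rmax=280):
    c=bot.capture('wrist');save(c,name+'.png');np.savez(name+'.npz',**c)
    W=cloud(c);hsv=cv2.cvtColor(c['color'],cv2.COLOR_RGB2HSV)
    g=c['color'].astype(int).sum(2)
    q=((np.hypot(W[...,0]-cx,W[...,1]-cy)<80)&(hsv[...,1]>130)&(g<300)).astype(np.uint8);q[rmax:]=0
    n,l,s,_=cv2.connectedComponentsWithStats(q);i=1+s[1:,4].argmax();print(s[i])
    cn=max(cv2.findContours((l==i).astype(np.uint8),0,1)[0],key=cv2.contourArea)[:,0]
    for p in cv2.approxPolyDP(cn,3,True)[:,0]: print(p,*[ray(c,*p,z)[:2].round(1) for z in (0,2,16)],W[p[1],p[0]].round(1))
E
python3 - <<'E'
from h import *
rel(541,133,4,93.6)
look('w6',rmax=240)
E
```

```text
t 6.58 pos [540.8 132.9   4.5] rot [179.8  -0.2  94. ] F [-0.3 -0.8  0.2] w 35.6
move 0.1 0.2 0.5 spin 0.4
[ 227  141   83   99 6866]
[236 141] [525.1 191.2] [525.2 191.5] [526.  193.7] [525.4 192.    5.2]
[227 239] [522.6 134.7] [522.7 135.8] [523.8 142.8] [523.4 140.2  10.9]
[292 239] [559.8 137.2] [559.5 138.2] [557.3 145.1] [558.  142.9  11.5]
[309 153] [563.6 187.5] [563.3 187.9] [560.7 190.4] [560.8 190.3  15.4]
[299 147] [558.  190.3] [557.7 190.6] [555.7 193. ] [557.9 190.4   0.6]
```

View pics/w6.png

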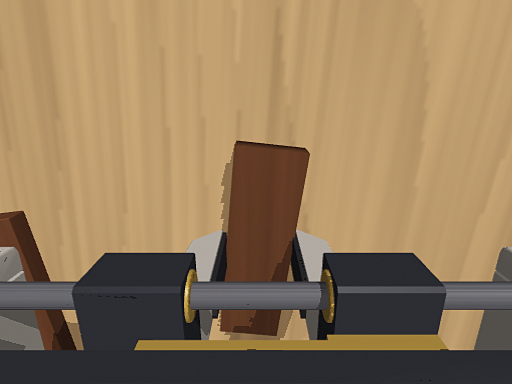

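Emit:
{"method": "carry_out", "body": {"motion": [[0.6, 0, 0, 0, 0], [0.6, 0, 0, 0, 0], [0.6, 0, 0, 0, -3], [0.6, 0, 0, 0, -6], [0.6, 0, 0, 0, -6]]}}

```text
time: 7.25
tool_pos: [540.8, 132.9, 4.6]
tcp_rot: [3.137, -0.002, 1.745]
contact_force: [0.1, -0.6, 0.2]
grip_width: 36.6
```

```bash
python3 - <<'E'
from h import *
rel(541,133,4,93.6)
look('w7',rmax=240)
E
```

```text
t 7.25 pos [540.8 132.9   4.6] rot [ 1.797e+02 -1.000e-01  1.000e+02] F [ 0.1 -0.6  0.2] w 36.6
move 0.1 0.2 0.6 spin 6.4
[ 227  141   83   99 6856]
[236 141] [519.2 189.2] [519.2 189.6] [519.8 191.9] [519.3 189.8   3.5]
[227 239] [522.5 132.8] [522.6 133.9] [522.9 141. ] [522.8 138.8  11.7]
[293 239] [559.8 139.3] [559.4 140.2] [556.5 146.8] [557.3 144.9  11.9]
[309 152] [557.7 190.1] [557.3 190.4] [554.6 192.7] [5.576e+02 1.902e+02 4.000e-01]
[299 147] [552.  191.8] [551.7 192.1] [549.4 194.2] [551.9 191.9   0.7]
```

View pics/w7.png

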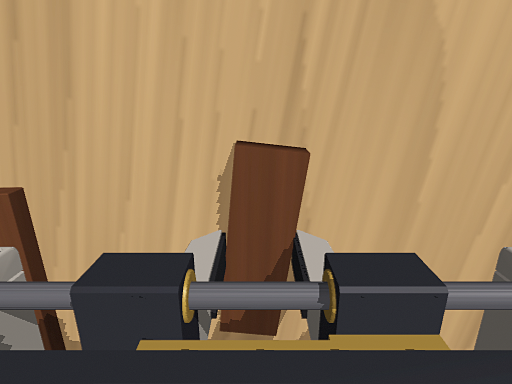

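Emit:
{"method": "carry_out", "body": {"motion": [[0.4, 0, 0, 0, 0], [0.3, 0, 0, 0, 0], [0.3, 0, 0, 0, 0], [0.3, 0, 0, -15, 0], [0.3, 0, 0, -40, 0], [0.5, 40, 0, -45, 3], [0.8, 80, 0, -45, 6], [1, 90, 0, -45, 6], [1, 90, 0, -45, 6], [1, 90, 0, -45, 6]]}}

```text
time: 8.55
tool_pos: [525.4, 220.4, 49.9]
tcp_rot: [3.137, -0.003, 1.639]
contact_force: [0.4, 0.7, 0.6]
grip_width: 19.0
```

```bash
python3 - <<'E'
from h import *
rel(536,218,5.5,93.6)
t=bot.capture('top');save(t,'t8.png');np.savez('t8.npz',**t)
t=bot.capture('scene');save(t,'s8.png');np.savez('s8.npz',**t)
E
```

```text
t 8.55 pos [525.4 220.4  49.9] rot [ 1.798e+02 -1.000e-01  9.390e+01] F [0.4 0.7 0.6] w 19.0
move -3.1 10.4 44.4 spin 0.3
```

View pics/t8.png

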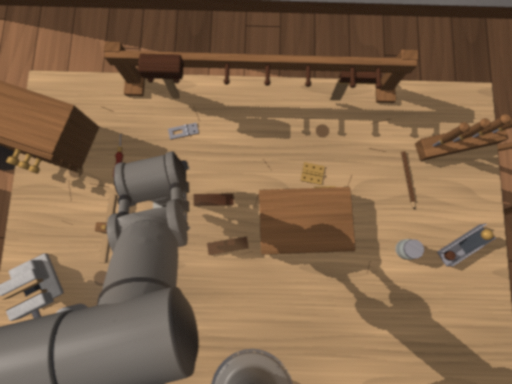

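View pics/s8.png

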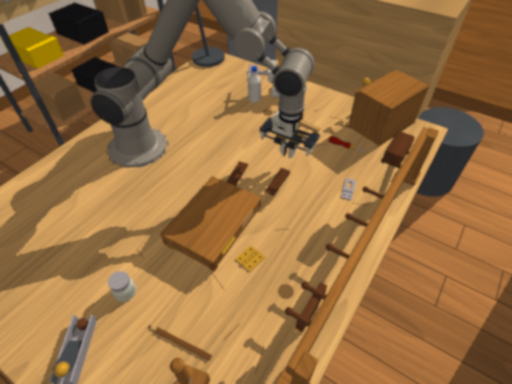

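```bash
python3 - <<'E'
from h import *
for f in ['t8','s8']:
    c=dict(np.load(f+'.npz'));W=cloud(c);g=c['color'].astype(int).sum(2)
    q=((np.hypot(W[...,0]-540,W[...,1]-130)<80)&(g<300)).astype(np.uint8)
    n,l,s,_=cv2.connectedComponentsWithStats(q);i=1+s[1:,4].argmax();P=W[l==i]
    print(f,len(P),cv2.minAreaRect(P[:,:2].astype(np.float32)))
    k=P[:,2]>2
    for a in range(70,200,20):
        e=P[k&(P[:,1]>=a)&(P[:,1]<a+20)]
        if len(e):print(a,len(e),np.percentile(e[:,0],[2,50,98]).round(1),np.median(e[:,2]).round(1))
    cn=max(cv2.findContours((l==i).astype(np.uint8),0,1)[0],key=cv2.contourArea)[:,0]
    for p in cv2.approxPolyDP(cn,2.5,True)[:,0]: print(p,ray(c,*p,1)[:2].round(),ray(c,*p,16)[:2].round())
E
```

```text
t8 1012 ((516.8749389648438, 174.7886199951172), (122.96088409423828, 59.80549621582031), 9.602391242980957)
130 190 [461.5 493.9 538.2] 410.0
150 372 [481.7 529.9 570.5] 403.8
170 330 [488.1 509.9 572. ] 393.0
190 120 [491.  505.6 559.2] 389.1
[171 152] [687. 269.] [683. 266.]
[174 177] [608. 255.] [605. 251.]
[171 180] [599. 263.] [596. 260.]
[168 177] [608. 273.] [605. 269.]
[165 155] [677. 287.] [673. 283.]
[162 155] [677. 297.] [673. 293.]
[166 178] [604. 279.] [601. 275.]
[152 182] [591. 321.] [588. 317.]
[161 195] [551. 291.] [549. 287.]
[183 206] [519. 222.] [517. 219.]
[186 213] [498. 211.] [496. 208.]
[188 182] [594. 211.] [591. 208.]
[182 162] [656. 233.] [652. 230.]
s8 1543 ((519.521240234375, 173.73634338378906), (126.77409362792969, 60.91514205932617), 8.591082572937012)
130 297 [461.2 496.7 539.9] 402.9
150 608 [492.4 544.9 575.4] 380.6
170 402 [503.7 532.6 580.7] 272.3
190 236 [497.6 551.8 562.4] 259.3
[259  41] [-63. 942.] [-47. 916.]
[259  61] [ 48. 772.] [ 63. 749.]
[271  69] [136. 741.] [150. 719.]
[272  82] [199. 649.] [212. 629.]
[279  94] [275. 585.] [286. 566.]
[278 117] [356. 443.] [366. 426.]
[281 124] [390. 411.] [399. 394.]
[278 125] [383. 399.] [393. 382.]
[284 131] [422. 380.] [431. 364.]
[281 123] [387. 416.] [396. 400.]
[290 124] [420. 431.] [429. 414.]
[291 129] [439. 406.] [448. 389.]
[299 115] [421. 502.] [430. 484.]
[303  80] [309. 740.] [320. 718.]
[294  71] [237. 785.] [248. 762.]
[282  67] [171. 785.] [184. 762.]
[286  61] [159. 843.] [172. 820.]
[279  68] [163. 770.] [176. 747.]
[266  61] [ 77. 790.] [ 91. 767.]
[262  52] [ 13. 854.] [ 28. 830.]
[264  45] [-18. 920.] [ -2. 895.]
```

Mask picked the arm; restrict by height.

```bash
python3 - <<'E'
from h import *
for f in ['t8','s8']:
    c=dict(np.load(f+'.npz'));W=cloud(c);g=c['color'].astype(int).sum(2)
    q=((abs(W[...,0]-540)<45)&(abs(W[...,1]-130)<80)&(g<300)&(W[...,2]<25)).astype(np.uint8)
    n,l,s,_=cv2.connectedComponentsWithStats(q);i=1+s[1:,4].argmax();P=W[l==i]
    print(f,len(P),cv2.minAreaRect(P[:,:2].astype(np.float32)))
    for a in range(60,200,20):
        e=P[(P[:,1]>=a)&(P[:,1]<a+20)]
        if len(e):print(a,len(e),np.percentile(e[:,0],[2,50,98]).round(1),np.median(e[:,2]).round(1))
    cn=max(cv2.findContours((l==i).astype(np.uint8),0,1)[0],key=cv2.contourArea)[:,0]
    for p in cv2.approxPolyDP(cn,2.5,True)[:,0]: print(p,ray(c,*p,1)[:2].round(),ray(c,*p,16)[:2].round())
    q=((abs(W[...,2]-71)<6)&(abs(W[...,1]+140)<200)&(abs(W[...,0]-480)<150)).astype(np.uint8)
    n,l,s,_=cv2.connectedComponentsWithStats(q);i=1+s[1:,4].argmax()
    cn=max(cv2.findContours((l==i).astype(np.uint8),0,1)[0],key=cv2.contourArea)[:,0]
    r=np.array([ray(c,*p,72)[:2] for p in cn],np.float32);print(cv2.minAreaRect(r))
E
```

```text
t8 785 ((528.5579223632812, 118.27951049804688), (68.82444763183594, 138.0987548828125), 1.920433759689331)
60 129 [496.1 532.  563.1] 1.0
80 133 [497.5 532.1 562.7] 2.4
100 132 [506.9 533.4 562.5] 4.4
120 107 [510.  532.7 557.6] 7.4
140 95 [517.7 535.8 556.5] 11.3
160 88 [520.6 537.2 555.9] 12.9
180 35 [521.7 539.  554.7] 14.5
[194 194] [557. 190.] [554. 188.]
[194 205] [523. 188.] [521. 186.]
[227 215] [496.  87.] [494.  86.]
[239 215] [497.  51.] [495.  50.]
[240 193] [564.  50.] [561.  50.]
((481.00811767578125, -142.8818359375), (184.4359588623047, 263.15301513671875), 3.5589632987976074)
s8 371 ((536.3190307617188, 120.19794464111328), (49.757484436035156, 140.66342163085938), 4.110128402709961)
60 47 [527.5 547.4 562.9] -0.3
80 60 [525.4 546.3 562.4] 2.6
100 60 [513.9 540.7 560.5] 4.4
120 62 [514.7 539.  559. ] 7.0
140 55 [515.  540.8 557.9] 9.7
160 52 [523.6 541.2 557.4] 11.8
180 20 [525.  544.6 556. ] 13.4
[289 171] [549. 200.] [556. 187.]
[281 168] [518. 197.] [525. 184.]
[266 183] [513. 107.] [520.  95.]
[264 197] [541.  50.] [548.  39.]
[270 199] [562.  53.] [569.  42.]
((483.4126281738281, -145.46609497070312), (185.57080078125, 264.8542175292969), 3.521458864212036)
```

Emit:
{"method": "carry_out", "body": {"motion": [[1, -2, 10, 0, 0], [1, -2, 10, 20, 0], [1, -2, 10, 38, 0], [1, -2, 10, 45, 0], [1, -2, 10, 45, 0], [1, -2, 10, 45, 0]]}}

```text
time: 9.4
tool_pos: [536.1, 219.3, 5.3]
tcp_rot: [3.137, -0.003, 1.638]
contact_force: [0.0, 0.1, -0.4]
grip_width: 0.4
```

```bash
python3 - <<'E'
from h import *
rel(536,203,5,93.6)
c=bot.capture('wrist');save(c,'w9.png')
E
```

```text
t 9.4 pos [536.1 219.3   5.3] rot [179.7  -0.2  93.9] F [ 0.   0.1 -0.4] w 0.4
move -16.2 -1.2 0.3 spin 0.3
```

View pics/w9.png

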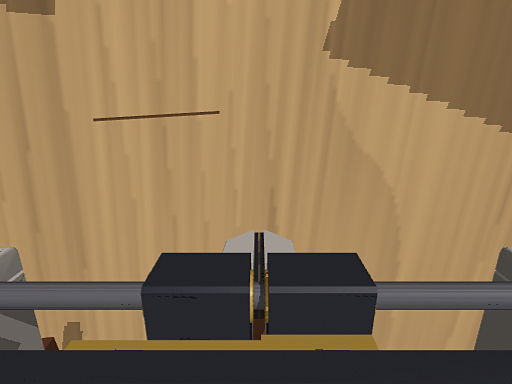

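Emit:
{"method": "carry_out", "body": {"motion": [[1, -8, 0, 0, 0], [1, -14, 0, 0, 0], [1, -24, 0, 0, 0], [1, -34, 0, 0, 0], [1, -44, 0, 0, 0], [1, -56, 0, 0, 0], [1, -68, 0, 0, 0], [1, -80, 0, 0, 0], [1, -90, 0, 0, 0], [1, -95, 0, 0, 0]]}}

```text
time: 10.7
tool_pos: [542.7, 123.8, 5.2]
tcp_rot: [3.136, -0.003, 1.638]
contact_force: [-0.5, 0.3, 0.1]
grip_width: 0.5
```

```bash
python3 - <<'E'
from h import *
rel(542.4,120,5,93.6)
c=bot.capture('scene');save(c,'s10.png');np.savez('s10.npz',**c)
c=bot.capture('top');save(c,'t10.png');np.savez('t10.npz',**c)
a=cv2.imread('pics/s10.png')[140:260,180:340];b=cv2.imread('pics/t10.png')[160:280,180:340]
cv2.imwrite('pics/m10.png',np.hstack([cv2.resize(a,None,fx=2.5,fy=2.5),cv2.resize(b,None,fx=2.5,fy=2.5)]))
E
```

```text
t 10.7 pos [542.7 123.8   5.2] rot [179.7  -0.2  93.8] F [-0.5  0.3  0.1] w 0.5
move -3.7 -0.5 0.2 spin 0.2
```

View pics/m10.png

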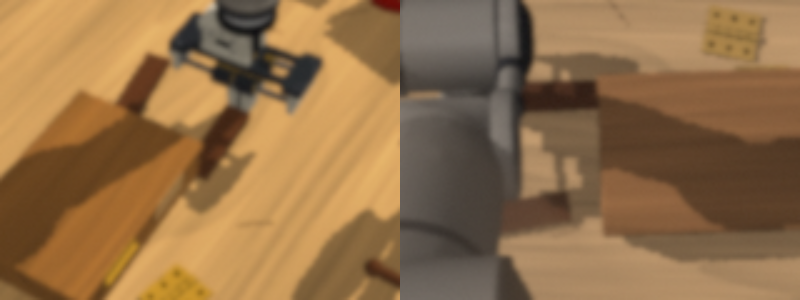

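```bash
python3 - <<'E'
from h import *
for f in ['t10','s10']:
    c=dict(np.load(f+'.npz'));W=cloud(c);hsv=cv2.cvtColor(c['color'],cv2.COLOR_RGB2HSV);g=c['color'].astype(int).sum(2)
    for a in range(-5,110,10):
        k=(W[...,1]>=a)&(W[...,1]<a+10)&(abs(W[...,0]-543)<50)&(W[...,2]<25)&(W[...,2]>-3)
        d=k&(hsv[...,1]>140)&(g<300)
        if d.sum()>5: print(f,a,d.sum(),np.percentile(W[d][:,0],[3,50,97]).round(1),np.median(W[d][:,2]).round(1))
E
```

```text
t10 -5 29 [539.8 552.5 565.6] 3.0
t10 5 18 [538.7 549.2 561.6] 4.0
t10 15 16 [536.5 545.4 556. ] 4.8
t10 25 31 [536.2 551.  561. ] 6.4
t10 35 21 [536.8 550.6 560. ] 6.8
t10 45 16 [536.7 550.3 559.8] 7.7
t10 55 25 [534.9 544.  559.4] 9.4
t10 65 25 [534.1 546.1 559. ] 10.4
t10 75 7 [538.1 542.6 551.9] 10.7
s10 -5 11 [555.2 562.  571. ] -0.6
s10 5 21 [549.3 560.8 568.5] 3.0
s10 15 22 [543.2 557.2 567.8] 3.3
s10 25 21 [542.8 555.4 567.2] 4.6
s10 35 34 [506.1 550.9 566.4] 6.0
s10 45 28 [516.8 550.3 566.5] 7.4
s10 55 34 [524.3 547.1 563.6] 8.5
s10 65 28 [527.3 542.5 563.9] 9.9
s10 75 32 [520.9 547.3 563.1] 9.7
s10 85 29 [527.2 546.1 562.5] 11.5
s10 95 27 [530.5 547.4 562.5] 13.1
s10 105 11 [535.3 550.  561.5] 11.8
```

Emit:
{"method": "carry_out", "body": {"motion": [[1, -6, 0, 0, 0], [1, -13, 0, 0, 0], [1, -20, 0, 0, 0], [1, -26, 0, 0, 0], [1, -28, 0, 0, 0], [1, -28, 0, 0, 0]]}}

```text
time: 11.55
tool_pos: [544.4, 95.8, 5.0]
tcp_rot: [3.137, -0.003, 1.637]
contact_force: [-0.7, -0.4, 0.4]
grip_width: 0.4
```

Emit:
{"method": "carry_out", "body": {"motion": [[1, -1, 0, 0, 0], [1, -2, 0, 0, 0], [1, -3, 0, 0, 0], [1, -4, 0, 0, 0]]}}

```text
time: 12.05
tool_pos: [544.7, 91.8, 5.0]
tcp_rot: [3.137, -0.003, 1.638]
contact_force: [-0.3, -0.6, -0.5]
grip_width: 0.1
```

Emit:
{"method": "carry_out", "body": {"motion": [[1, -1, 0, 0, 0], [1, -2, 0, 0, 0], [1, -3, 0, 0, 0]]}}

```text
time: 12.42
tool_pos: [544.9, 88.7, 5.0]
tcp_rot: [3.137, -0.003, 1.638]
contact_force: [0.6, -0.6, 0.0]
grip_width: 0.4
```

Emit:
{"method": "carry_out", "body": {"motion": [[1, -1, 0, 0, 0], [1, -2, 0, 0, 0], [1, -2, 0, 0, 0]]}}

```text
time: 12.8
tool_pos: [545.1, 86.6, 5.0]
tcp_rot: [3.137, -0.003, 1.637]
contact_force: [-0.1, -0.9, -0.1]
grip_width: 0.1
```

Emit:
{"method": "carry_out", "body": {"motion": [[1, -1, 0, 0, 0], [1, -2, 0, 0, 0], [1, -2, 0, 0, 0]]}}

```text
time: 13.18
tool_pos: [545.2, 84.5, 5.0]
tcp_rot: [3.137, -0.003, 1.637]
contact_force: [0.6, 0.3, 0.2]
grip_width: 1.0
```

Emit:
{"method": "carry_out", "body": {"motion": [[1, -1, 0, 0, 0], [1, -1.5, 0, 0, 0]]}}

```text
time: 13.42
tool_pos: [545.3, 82.9, 5.0]
tcp_rot: [3.137, -0.003, 1.637]
contact_force: [-0.4, 0.6, 0.3]
grip_width: 0.1
```

Emit:
{"method": "carry_out", "body": {"motion": [[1, -1, 0, 0, 0], [1, -1.5, 0, 0, 0]]}}

```text
time: 13.68
tool_pos: [545.4, 81.4, 5.0]
tcp_rot: [3.137, -0.003, 1.637]
contact_force: [-0.3, -0.1, -0.1]
grip_width: 0.5
```

Emit:
{"method": "carry_out", "body": {"motion": [[1, -1, 0, 0, 0], [1, -1.5, 0, 0, 0]]}}

```text
time: 13.92
tool_pos: [545.5, 79.8, 5.0]
tcp_rot: [3.137, -0.003, 1.637]
contact_force: [0.0, 0.7, 0.3]
grip_width: 0.4
```

Emit:
{"method": "carry_out", "body": {"motion": [[1, -1, 0, 0, 0], [1, -1.5, 0, 0, 0]]}}

```text
time: 14.18
tool_pos: [545.6, 78.2, 5.0]
tcp_rot: [3.137, -0.003, 1.637]
contact_force: [-1.0, -0.1, 0.9]
grip_width: 0.3
```

Emit:
{"method": "carry_out", "body": {"motion": [[1, -1, 0, 0, 0]]}}

```text
time: 14.3
tool_pos: [545.7, 77.2, 5.0]
tcp_rot: [3.137, -0.003, 1.637]
contact_force: [0.2, 0.5, 1.0]
grip_width: 0.0
```

Emit:
{"method": "carry_out", "body": {"motion": [[1, -1, 0, 0, 0], [1, -1, 0, 0, 0]]}}

```text
time: 14.55
tool_pos: [545.8, 76.1, 5.0]
tcp_rot: [3.137, -0.002, 1.637]
contact_force: [0.8, -0.7, 0.2]
grip_width: 0.5
```

Emit:
{"method": "carry_out", "body": {"motion": [[1, -1, 0, 0, 0], [1, -1, 0, 0, 0]]}}

```text
time: 14.8
tool_pos: [545.8, 75.1, 4.9]
tcp_rot: [3.137, -0.002, 1.637]
contact_force: [-1.1, 0.6, 0.9]
grip_width: 0.2
```

Emit:
{"method": "carry_out", "body": {"motion": [[1, -1, 0, 0, 0], [1, -1, 0, 0, 0]]}}

```text
time: 15.05
tool_pos: [545.9, 74.1, 5.0]
tcp_rot: [3.137, -0.003, 1.637]
contact_force: [-0.2, 1.0, 0.4]
grip_width: 0.4
```

Emit:
{"method": "carry_out", "body": {"motion": [[1, -1, 0, 0, 0], [1, -1, 0, 0, 0]]}}

```text
time: 15.3
tool_pos: [545.9, 73.5, 5.0]
tcp_rot: [3.137, -0.003, 1.637]
contact_force: [1.0, 4.7, 0.5]
grip_width: 0.5
```

```bash
python3 - <<'E'
from h import *
rel(546,60,5,93.6)
c=bot.capture('scene');save(c,'s11.png');np.savez('s11.npz',**c)
a=cv2.imread('pics/s11.png')[140:260,200:320]
cv2.imwrite('pics/m11.png',cv2.resize(a,None,fx=5,fy=5,interpolation=cv2.INTER_CUBIC))
print(bot.get_obs()['contact_force'])
E
```

```text
t 15.3 pos [545.9  73.5   5. ] rot [179.7  -0.2  93.8] F [1.  4.7 0.5] w 0.5
move -13.5 -0.8 -0.0 spin 0.2
[-0.38988562  4.46979148  0.91528396]
```

View pics/m11.png

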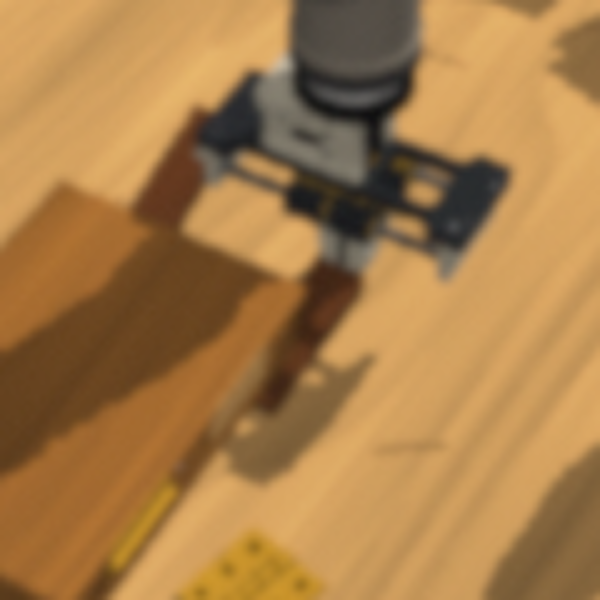

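```bash
python3 - <<'E'
from h import *
c=bot.capture('scene');save(c,'s12.png')
a=cv2.resize(cv2.imread('pics/s12.png')[140:260,200:320],None,fx=5,fy=5,interpolation=cv2.INTER_CUBIC)
def pr(P):
    p=c['camera_from_world']@np.r_[P,1];q=c['K']@p[:3];q=q[:2]/q[2];return tuple(((q-[200,140]+.5)*5).astype(int))
th=np.radians(3.55);R=np.array([[np.cos(th),-np.sin(th)],[np.sin(th),np.cos(th)]]);b=np.array([483.,-145.])
for z,col in [(6.8,(0,255,0)),(20,(255,255,0))]:
    P=[pr(np.r_[b+R@[75+i,115+j],z]) for i,j in [(-10,-10),(10,-10),(10,10),(-10,10)]]
    cv2.polylines(a,[np.array(P)],True,col,1)
h=np.array([.066,-.998]);n=np.array([.998,.066]);bt=np.array([545.9,73.5])+h*9.5
for o in (0,):
    P=[pr(np.r_[bt+h*s+n*w,z]) for s,w,z in [(0,-18,16),(0,18,16),(120,18,2),(120,-18,2)]]
    cv2.polylines(a,[np.array(P)],True,(0,0,255),1)
cv2.imwrite('pics/m12.png',a);print(bot.get_obs()['contact_force'])
E
```

```text
[0.0338117  5.01065624 0.59240807]
```

View pics/m12.png

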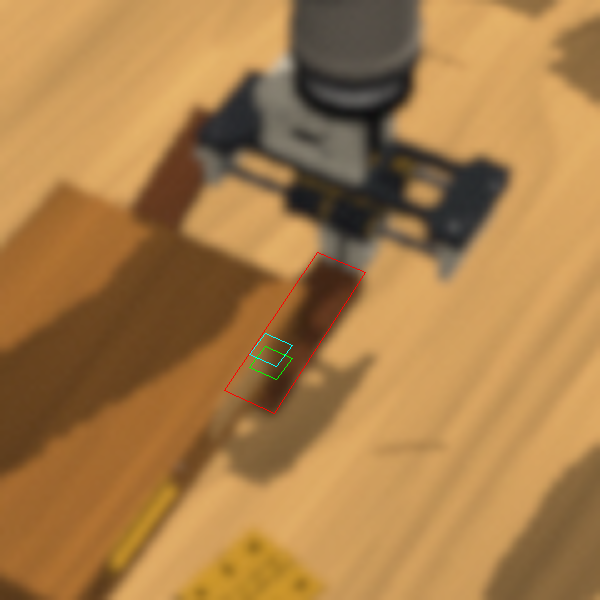

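Emit:
{"method": "carry_out", "body": {"motion": [[1, 4, 0, 0, 0], [1, 15, 0, 0, 0], [1, 20, 0, 0, 0], [1, 20, 0, -40, 0], [1, 20, 0, -85, 0], [1, 20, 0, -100, 0], [1, 20, 0, -100, 0]]}}

```text
time: 16.27
tool_pos: [544.5, 93.2, 105.6]
tcp_rot: [3.135, -0.003, 1.637]
contact_force: [0.3, -0.4, -0.6]
grip_width: 0.3
```

```bash
python3 - <<'E'
from h import *
rel(551,-25.5,80,93.6)
for n in ['top','scene']:
    c=bot.capture(n);save(c,n+'13.png');np.savez(n+'13.npz',**c);W=cloud(c)
    q=((abs(W[...,2]-71)<6)&(abs(W[...,1]+140)<200)&(abs(W[...,0]-480)<150)).astype(np.uint8)
    m,l,s,_=cv2.connectedComponentsWithStats(q);i=1+s[1:,4].argmax();P=W[l==i]
    cn=max(cv2.findContours((l==i).astype(np.uint8),0,1)[0],key=cv2.contourArea)[:,0]
    r=np.array([ray(c,*p,72)[:2] for p in cn],np.float32);print(n,cv2.minAreaRect(r),np.median(P[:,2]))
    A=np.c_[P[:,:2]-[482,-144],np.ones(len(P))];print(np.linalg.lstsq(A,P[:,2],rcond=None)[0].round(5))
E
```

```text
t 16.27 pos [544.5  93.2 105.6] rot [179.6  -0.2  93.8] F [ 0.3 -0.4 -0.6] w 0.3
move -118.9 -1.4 25.6 spin 0.2
top ((481.0306091308594, -142.88043212890625), (184.4810333251953, 263.15301513671875), 3.5589632987976074) 71.64881095184342
[-4.500000e-04 -4.000000e-05  7.163037e+01]
scene ((483.1150817871094, -145.38735961914062), (184.9865264892578, 264.6604919433594), 3.5214591026306152) 70.23882855911677
[9.500000e-04 9.900000e-04 7.020905e+01]
```

Emit:
{"method": "carry_out", "body": {"motion": [[1, -40, -1, 0, 0], [1, -80, -1, 0, 0], [1, -112, -2, 0, 0], [1, -118, -2, 10, 0], [1, -118, -2, 22, 0], [1, -118, -2, 28, 0], [1, -118, -2, 28, 0]]}}

```text
time: 17.25
tool_pos: [548.6, -23.6, 74.4]
tcp_rot: [3.141, -0.004, 1.638]
contact_force: [-0.5, -0.4, 0.3]
grip_width: 0.6
```

Emit:
{"method": "carry_out", "body": {"motion": [[1, 0, 0, 1, 0], [1, 0, 0, 2, 0], [1, 0, 0, 3, 0]]}}

```text
time: 17.62
tool_pos: [548.8, -23.3, 72.1]
tcp_rot: [3.14, -0.004, 1.639]
contact_force: [-2.5, 1.1, 9.7]
grip_width: 0.6
```

Emit:
{"method": "carry_out", "body": {"motion": [[1, 0, 0, 0.5, 0], [1, 0, 0, 0.5, 0]]}}

```text
time: 17.88
tool_pos: [548.8, -23.3, 72.2]
tcp_rot: [3.14, -0.004, 1.638]
contact_force: [-2.6, -0.4, 5.9]
grip_width: 0.5
```

Emit:
{"method": "carry_out", "body": {"motion": [[1, 0, 0, 0.7, 0], [1, 0, 0, 1.2, 0], [1, 0, 0, 1.2, 0], [1, 0, 0, 1.2, 0]]}}

```text
time: 18.38
tool_pos: [548.9, -23.3, 72.1]
tcp_rot: [3.139, -0.003, 1.639]
contact_force: [-4.5, 0.0, 10.5]
grip_width: 0.4
```

Emit:
{"method": "carry_out", "body": {"motion": [[1, 0, 0, 1.2, 0], [1, 0, 0, 1.6, 0], [1, 0, 0, 1.6, 0], [1, 0, 0, 1.6, 0]]}}

```text
time: 18.88
tool_pos: [548.9, -23.3, 72.0]
tcp_rot: [3.138, -0.003, 1.639]
contact_force: [-4.5, 0.9, 13.2]
grip_width: 0.1
```

Emit:
{"method": "carry_out", "body": {"motion": [[1, 0, 0, -2, 0], [1, 0, 0, -10, 0], [1, 0, 0, -40, 0], [1, 20, 0, -80, 0], [1, 60, 0, -110, 0], [1, 110, 0, -120, 0], [1, 160, 0, -120, 0], [1, 160, 0, -120, 0]]}}

```text
time: 19.88
tool_pos: [537.2, 139.0, 192.9]
tcp_rot: [3.138, -0.004, 1.643]
contact_force: [0.0, -0.6, -0.1]
grip_width: 0.3
```

```bash
python3 - <<'E'
from h import *
rel(551,-25.5,80,93.6)
for n in ['top','scene']:
    c=bot.capture(n);save(c,n+'14.png');np.savez(n+'14.npz',**c);W=cloud(c)
    q=((abs(W[...,2]-71)<6)&(abs(W[...,1]+140)<200)&(abs(W[...,0]-480)<150)).astype(np.uint8)
    m,l,s,_=cv2.connectedComponentsWithStats(q);i=1+s[1:,4].argmax();P=W[l==i]
    cn=max(cv2.findContours((l==i).astype(np.uint8),0,1)[0],key=cv2.contourArea)[:,0]
    r=np.array([ray(c,*p,72)[:2] for p in cn],np.float32);print(n,cv2.minAreaRect(r),np.median(P[:,2]))
    hsv=cv2.cvtColor(c['color'],cv2.COLOR_RGB2HSV);g=c['color'].astype(int).sum(2)
    k=(W[...,1]>0)&(W[...,1]<100)&(abs(W[...,0]-543)<45)&(W[...,2]<25)&(W[...,2]>2)&(hsv[...,1]>130)&(g<310)
    print(k.sum(),W[k].min(0).round(1),W[k].max(0).round(1))
a=cv2.imread('pics/scene14.png')[140:260,180:340];b=cv2.imread('pics/top14.png')[160:280,180:340]
cv2.imwrite('pics/m14.png',np.hstack([cv2.resize(a,None,fx=2.5,fy=2.5),cv2.resize(b,None,fx=2.5,fy=2.5)]))
E
```

```text
t 19.88 pos [537.2 139.  192.9] rot [179.8  -0.2  94.1] F [ 0.  -0.6 -0.1] w 0.3
move -165.1 1.9 112.9 spin 0.5
top ((481.00811767578125, -142.8818359375), (184.4359588623047, 263.15301513671875), 3.5589632987976074) 71.62226047334354
203 [530.9   0.9   3.7] [564.   58.9  19.3]
scene ((483.35528564453125, -145.50502014160156), (185.56723022460938, 264.87432861328125), 3.551384210586548) 70.21057991284374
145 [5.318e+02 5.000e-01 2.100e+00] [569.1  63.2  16.7]
```

View pics/m14.png

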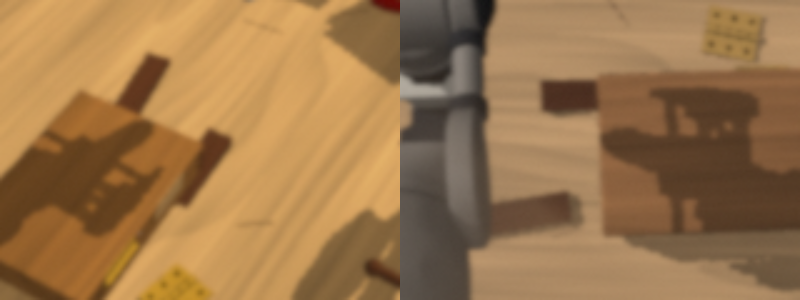

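The picture shows the wedge still under the corner (butt near (560,95) in the right half). The box, strip and hinge haven't moved, and the hand is clear.

```bash
python3 -c "
from plant import bot
print(bot.close_job())"
```

```text
the job is handed in; nothing more can be done
None
```

The wedge is snug under the short foot, the press test showed no rocking, and I handed the job in at about 20 s.

- **Lining up:** I turned the wedge about 75° and shifted it about 6 mm on the bench between the lowered fingers, without lifting it. It lagged the fingers by about 6°. One attempt to straighten it by closing the fingers on it while it stood still did nothing, so I turned the hand 6° further.
- **Pushing in:** I pushed the butt with the closed fingertips. The force stayed near zero until about 41 mm of the thin end was under the foot, then rose to 4.5–5.0 N, within the snug range. It rose faster than the stated 2–3 N per mm, from 1.0 to 4.7 N in about 0.6 mm of measured travel, so I stopped there.
- **Press test:** I pressed the lid corner with up to 13 N. The fingertip height changed by only about 0.2 mm between 6 and 13 N. A sideways force of up to about 4.5 N came with the press.
- **Last checks:** The box's measured position was unchanged to within about 0.3 mm and its yaw to 0.03°. The wedge was still in place, and the strip and hinge looked undisturbed. I did not measure the other items again. The hand was clear, with the force back to zero.

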